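# Feed an LED sled round the bend of a channel letter

### The arm

A 7-joint arm with a two-finger parallel gripper is mounted at the origin on the work surface. World frame = base frame: x ahead of the robot, y to its left, z up, the work surface at z = 0. Lengths are in m, angles in rad, forces in N, time in s.
With the tool pointing down it reaches from about 0.4 to 0.875 m from the base axis. Payload 6.5 kg.
Tool frame: the origin (TCP) lies between the finger pads; the fingertips stand arm.tips_ahead ahead of it and the grasp point (between the pads) lies 5 mm behind it (arm.tips_ahead is the distance from the TCP to the fingertips, in m); z points along the fingers, y is the line along which they close (so a half turn about z gives the same grasp; the last joint's range is limited). The gripper opens to 88 mm and grips with 3 to 60 N. Pads are 18 mm wide; open, the fingers measure 123 mm over their backs; the gripper's body (75 mm by 187 mm) begins 45 mm behind the grasp point.
Start: joints at [1.257, 0.536, -0.004, 1.538, 0.003, 1.067, -0.071], TCP at [0.159, -0.63, 0.253] pointing down, gripper open.
Joint ranges: [-2.7, 2.7], [-0.37, 2.16], [-1.27, 1.26], [0.24, 2.4], [-1.31, 4.45], [0.19, 1.91], [-2.76, 2.76]. Speed limits (rad/s): [2.39, 2.39, 3.14, 3.14, 3.14, 3.14, 3.14].

### API

Orientations are given as a rotation vector (axis times angle).
In Python, from bench import arm, eyes, readout, job_done gives the robot as it stands (arm), with the cameras (eyes), the readings (readout) and the job as plain functions.
- The arm moves only by the shell command python3 shift.py 'ROWS'. ROWS is a JSON list that holds a single list of rows (three levels of brackets), with 1 to 5 rows, each of 5 numbers: the finger opening in m, then dx, dy, dz in m, then a turn about the tool's z in rad; each row is the pose to reach, as a shift and turn from the pose commanded when the command began, along the tool's axes at that moment; what a row does not reach only later rows make up. A row lasts 1/12 s, in which the tool goes at most 0.0417 m and 0.125 rad, less where a joint would pass 70% of its speed; a pose out of reach is approached as far as the arm can. The fingers move at their own pace and stop on an object; the grip force is fixed at half the most. Time passes only in rows, so rows that do not move let the fingers close. It prints the time, the measured TCP pose, the force, the opening and the grip force at its end. Input that does not fit is refused with a message, and nothing moves.
- readout.get_state(): the state, without advancing time (a new reading comes with each control period).
- eyes.snapshot(name): name is "scene" or "top" or "wrist"; returns a dict with "pixels" (384x512x3 uint8, red, green, blue), "intrinsics" (3x3 intrinsics, pixels), "xyz" and "rotation" of the camera in the world; the wrist camera has in their place "T_tool_cam" (4x4, takes a point from camera to tool coordinates, whose origin is the TCP and whose axes are the flange's). Camera axes: x right, y down, z forward; pixel columns grow to the right and rows downward; lengths in m; the calibration is good to about 2 mm. A picture is of the moment at which its call begins: read the wrist's pose just before it. There is no depth.
- job_done(): hands the job in; it is judged then, once.
The state is a dict: "time_s": time; "q": joint angles; "qvel": joint speeds; "tau": joint torques, N m; "tcp_pos": TCP position; "ee_rot": TCP orientation; "wrist_force": force on the tool from outside, world axes, zero at the start; "ft_torque": the same for the moment, N m; "gripper_width": finger opening in m; "grasp_force": force on a finger pad.
Only numpy, scipy, OpenCV 4.12 (cv2) and the standard library are available. Lean on these libraries where they do the work, as an engineer would, in place of code of your own. Each camera call takes 0.05 s, during which the arm holds its last target. There are 200 camera calls.

### The job

Fit the black LED sled into the red sign letter: lay it flat on the white tongue in front of the letter's flared mouth with its yellow contact end towards the mouth, and let go of it there. Then push it gently from behind along the channel, round the bend without forcing it, until its contact end is fully home against the closed end, and leave it there. Leave the other things on the bench where they are.

Things in the scene. Friction and masses are not known exactly. Their poses are not given: they have to be found in the camera images.
- sled: Loose black plastic LED sled, about 0.3 kg: block 100 mm long (x), 56 wide (y), 36 high (z), vertical corners rounded to 12 mm, ends and sides flat. A yellow band across the top marks its contact end (+x, brass contacts on the end face); four white lenses behind it; tail (-x) plain. Origin: centre of the underside, z up. Starts flat on the bench to the robot's right.
- sled_nose (a point): point on the sled: middle of its contact (+x, yellow band) end face, at the underside, 50 mm from the sled's origin
- letter: Red sign letter fixed to the bench: open channel, white floor 4 mm thick, walls 5 mm thick with tops 45 mm above the bench, 66 mm clear between walls. Origin: bench level, on the centre line where the bend begins; z up. First leg runs along +y at x=0, from y=-90 mm (mouth) to 0; then the bend turns right; the second leg runs along +x at y=103 mm, from x=103 to the closed end at x=228 mm.
- tongue (a point): Where the sled's centre is to be laid, contact end towards letter +y: letter x=0, y=-170 mm, on the floor's top, 4 mm above the bench; axes as the letter's. The tongue is the floor going on without walls, 110 mm wide, to y=-235 mm. Two mouth wings, 45 mm high, flare from 66 mm apart at y=-90 to about 105 mm apart at y=-127 mm.
- bend_centre (a point): Centre of the quarter bend, outside the channel: letter x=103 mm, y=0, 4 mm above the bench; axes as the letter's. Radii: inner wall 70 mm, centre line 103 mm, outer wall 136 mm. The sled turns with the bend, guided by the walls, when pushed at the middle of its tail along the centre line; closed fingers up to 40 mm across fit in behind it.
- closed_end (a point): Middle of the closed end wall's inner face, at floor level (4 mm above the bench): letter x=228 mm, y=103 mm; axes as the letter's. The sled's contact end stops here, its centre then 50 mm short of it in letter x.
- tape: bystander: blue tape ring, outer diameter 100 mm, 25 mm high, lying in the crook of the letter; origin at its underside
- driver: bystander: screwdriver lying behind the tongue, away from the robot; origin at its underside
- spanner: bystander: steel spanner lying near the robot on its left; origin at its underside
- sealant: bystander: white bottle with a red label, 50 mm diameter, 120 mm high, front right; origin at its underside
- solvent: bystander: can with a blue label, 70 mm diameter, 150 mm high, on the left; origin at its underside

How it is judged:
By the outcome, as a careful person would: the job done as asked, in the order asked, and still so for the second after the job is handed in, with the robot touching nothing.
It also fails if it takes over 72 s, if anything falls off the work surface, if the arm or the gripper's body presses on something with over 40 N, if the wrist force passes 120 N, or if a joint passes its speed limit or range.

## Working session

There is one attempt and no reset: what is moved stays moved. The work goes in short steps, Python scripts to look and compute and a shell command to move; the robot and the scene stay as the last step left them, time stands still between calls to the robot, and variables do not carry over. Pictures are saved under pics/ and viewed, at most 10 in all, crops included, and the job is handed in when it is done.

```bash
ls; mkdir -p pics; cat > h.py <<'E'
import numpy as np, cv2, json
from scipy.spatial.transform import Rotation as R
from bench import arm, eyes, readout, job_done
def snap(n,f=None):
    s=readout.get_state(); p=eyes.snapshot(n)
    if f: cv2.imwrite('pics/'+f,p['pixels'][:,:,::-1])
    if n=='wrist':
        T=np.array(p['T_tool_cam']); Rt=R.from_rotvec(s['ee_rot']).as_matrix()
        p['rotation']=Rt@T[:3,:3]; p['xyz']=Rt@T[:3,3]+np.array(s['tcp_pos'])
    return p
def ray(p,uv):
    d=np.linalg.inv(p['intrinsics'])@np.c_[np.atleast_2d(uv),np.ones(len(np.atleast_2d(uv)))].T
    return np.array(p['xyz']),(np.array(p['rotation'])@d).T
def plane(p,uv,z):
    o,d=ray(p,uv); return o+d*((z-o[2])/d[:,2])[:,None]
def tri(p1,u1,p2,u2):
    o,d=ray(p1,u1);a,e=ray(p2,u2);d=d[0];e=e[0]
    t=np.linalg.lstsq(np.c_[d,-e],a-o,rcond=None)[0]
    x,y=o+t[0]*d,a+t[1]*e; return (x+y)/2,np.linalg.norm(x-y)
E
python3 - <<'E'
from h import *
a=snap('top','top.png');b=snap('scene','scene.png')
s=readout.get_state();print(s['tcp_pos'],s['ee_rot'],arm.tips_ahead,s['time_s'])
print(a['xyz'],np.array(a['rotation']).round(3),a['intrinsics'],b['xyz'])
E
```

```text
bench.py
pics
shift.py
[ 0.15927052 -0.62965798  0.25194833] [-3.11602165e+00 -3.88108381e-01  4.81731831e-04] 0.014 0.1
[0.39839461 0.02146367 0.93337642] [-2.2    2.145 -0.035] [[349.96263814   0.         254.89950408]
 [  0.         349.96263814 198.0672597 ]
 [  0.           0.           1.        ]] [1.22476657 0.51557267 0.65242314]
```

View pics/top.png

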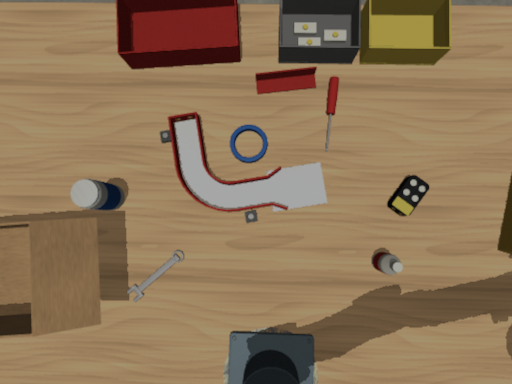

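View pics/scene.png

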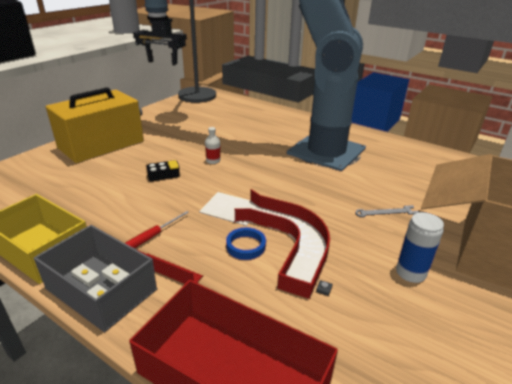

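Top view: the sled is at (408,196) with its yellow end at lower-left (402,206). The tongue is at (300,187), the channel runs left, then bends up to the closed end at (184,118). Tape (249,143), driver (330,110), spanner (158,275), sealant (388,263), solvent (95,195).

```bash
cat >> h.py <<'E'
_s=snap
def snap(n,f=None):
    p=_s(n,f); r=np.array(p['rotation'])
    if r.shape==(3,): p['rotation']=R.from_rotvec(r).as_matrix()
    return p
def blobs(m,amin=30):
    c,_=cv2.findContours(m.astype(np.uint8),cv2.RETR_EXTERNAL,cv2.CHAIN_APPROX_NONE)
    return sorted([k for k in c if cv2.contourArea(k)>amin],key=cv2.contourArea,reverse=True)
def cen(c):
    M=cv2.moments(c); return np.array([M['m10']/M['m00'],M['m01']/M['m00']])
def hsv(p): return cv2.cvtColor(p['pixels'],cv2.COLOR_RGB2HSV).astype(int)
E
python3 - <<'E'
from h import *
P={n:snap(n) for n in('top','scene')}
for n,(x0,y0,x1,y1),yb in(('top',(380,165,440,225),0),('scene',(135,150,190,190),0)):
    p=P[n];H=hsv(p);h,s,v=H[...,0],H[...,1],H[...,2]
    roi=np.zeros(h.shape,bool);roi[y0:y1,x0:x1]=1
    Y=blobs(roi&(h>20)&(h<35)&(s>170)&(v>90),5)
    K=blobs(roi&(v<60),10)
    W=blobs(roi&(s<60)&(v>130),1)
    p['y']=cen(Y[0]);print(n,p['y'],[cv2.contourArea(k) for k in Y],[cv2.minAreaRect(k) for k in K[:1]],[cen(w) for w in W])
    p['w']=[cen(w) for w in W]
print(tri(P['top'],P['top']['y'],P['scene'],P['scene']['y']))
p=P['top'];print('y',plane(p,p['y'],.036),'w',plane(p,p['w'],.036))
H=hsv(p);h,s,v=H[...,0],H[...,1],H[...,2]
roi=np.zeros(h.shape,bool);roi[100:215,160:332]=1
w=blobs(roi&(s<50)&(v>110))
c=w[0];a=cv2.approxPolyDP(c,2,True)[:,0];print(len(w),np.c_[a,plane(p,a,.004)].round(3).tolist())
r=blobs(roi&((h<8)|(h>172))&(s>150))
for c in r: a=cv2.approxPolyDP(c,2,True)[:,0];print('red',np.c_[a,plane(p,a,.045)].round(3)[:,:4].tolist())
E
```

```text
Traceback (most recent call last):
IndexError: list index out of range
```

```bash
cat > m.py <<'E'
from h import *
P={n:snap(n) for n in('top','scene')}
print(hsv(P['top'])[206,402],hsv(P['scene'])[165,173],hsv(P['top'])[180,380])
for n,(x0,y0,x1,y1),yb in(('top',(380,165,440,225),0),('scene',(135,150,190,190),0)):
    p=P[n];H=hsv(p);h,s,v=H[...,0],H[...,1],H[...,2]
    roi=np.zeros(h.shape,bool);roi[y0:y1,x0:x1]=1
    Y=blobs(roi&(h>20)&(h<35)&(s>140)&(v>90),5)
    K=blobs(roi&(v<60),10)
    W=blobs(roi&(s<60)&(v>130),1)
    p['y']=cen(Y[0]);print(n,p['y'],[cv2.contourArea(k) for k in Y],[cv2.minAreaRect(k) for k in K[:1]],[cen(w) for w in W])
    p['w']=[cen(w) for w in W]
print(tri(P['top'],P['top']['y'],P['scene'],P['scene']['y']))
p=P['top'];print('y',plane(p,p['y'],.036),'w',plane(p,p['w'],.036))
H=hsv(p);h,s,v=H[...,0],H[...,1],H[...,2]
roi=np.zeros(h.shape,bool);roi[100:215,160:332]=1
w=blobs(roi&(s<50)&(v>110))
c=w[0];a=cv2.approxPolyDP(c,2,True)[:,0];print(len(w),np.c_[a,plane(p,a,.004)].round(3).tolist())
r=blobs(roi&((h<8)|(h>172))&(s>150))
for c in r: a=cv2.approxPolyDP(c,2,True)[:,0];print('red',np.c_[a,plane(p,a,.045)].round(3)[:,:4].tolist())
E
python3 m.py
```

```text
[ 26 148 164] [ 24 190 221] [ 17 102 157]
top [402.4464135  205.42953586] [197.5] [((407.5162658691406, 195.10272216796875), (25.364906311035156, 41.02497863769531), 36.02737045288086)] [array([421.62015504, 188.37984496]), array([406.  , 191.55]), array([414.52631579, 198.12280702]), array([412.87719298, 182.47368421])]
scene [172.7302799  164.19592875] [65.5] [((162.56216430664062, 170.72705078125), (15.336319923400879, 30.724626541137695), 81.02737426757812)] [array([152.44117647, 166.93137255]), array([161.77777778, 164.85858586])]
(array([ 0.44675743, -0.32313054,  0.03617468]), np.float64(0.00024552641821352607))
y [[ 0.44669543 -0.32308911  0.036     ]] w [[ 0.49121429 -0.37112895  0.036     ]
 [ 0.48220349 -0.33201276  0.036     ]
 [ 0.46599594 -0.35331612  0.036     ]
 [ 0.50577395 -0.34928881  0.036     ]]
2 [[175.0, 122.0, 0.66, 0.275, 0.004], [184.0, 178.0, 0.508, 0.245, 0.004], [190.0, 189.0, 0.478, 0.227, 0.004], [208.0, 204.0, 0.439, 0.177, 0.004], [229.0, 208.0, 0.43, 0.121, 0.004], [273.0, 201.0, 0.452, 0.004, 0.004], [293.0, 208.0, 0.434, -0.049, 0.004], [326.0, 202
[... 622 characters left out ...]
5], [198.0, 200.0, 0.447, 0.196], [181.0, 177.0, 0.505, 0.243], [172.0, 123.0, 0.646, 0.272], [175.0, 117.0, 0.662, 0.265], [185.0, 119.0, 0.657, 0.238], [192.0, 115.0, 0.668, 0.22], [197.0, 119.0, 0.658, 0.207], [204.0, 166.0, 0.535, 0.184], [211.0, 176.0, 0.51, 0.165], [221.0, 182.0, 0.495, 0.139], [235.0, 183.0, 0.493, 0.103], [265.0, 178.0, 0.508, 0.027], [280.0, 167.0, 0.537, -0.011], [268.0, 176.0, 0.513, 0.019], [221.0, 181.0, 0.497, 0.139], [212.0, 176.0, 0.51, 0.163], [206.0, 167.0, 0.533, 0.179], [197.0, 114.0, 0.671, 0.207], [194.0, 112.0, 0.676, 0.215]]
red [[331.0, 100.0, 0.713, -0.138], [327.0, 100.0, 0.713, -0.128], [328.0, 114.0, 0.677, -0.131], [331.0, 112.0, 0.682, -0.139]]
```

```bash

python3 shift.py '[[[0.088,0.03,-0.016,0,-0.1],[0.088,0.065,-0.035,0,-0.2],[0.088,0.1,-0.053,0,-0.3],[0.088,0.126,-0.066,0,-0.4],[0.088,0.126,-0.066,0,-0.4]]]'
python3 - <<'E'
from h import *
s=readout.get_state();M=R.from_rotvec(s['ee_rot']).as_matrix();t=s['tcp_pos'];print(s['time_s'],t,np.degrees(np.arctan2(M[1,0],M[0,0])))
print(M.T@(np.array([.4776,-.345,t[2]])-t))
E
```

```text
time_s: 0.72
tcp_pos: [0.2723, -0.5301, 0.2529]
ee_rot: [-2.969, -1.021, -0.007]
wrist_force: [-0.3, -0.5, -1.3]
gripper_width: 0.0882
grasp_force: 0.0
0.7167 [ 0.27228804 -0.53010578  0.25289316] 37.954973633587265
[ 0.27573219 -0.01967943  0.0012767 ]
```

```bash

python3 shift.py '[[[0.088,0.035,-0.003,0,-0.12],[0.088,0.07,-0.005,0,-0.24],[0.088,0.105,-0.008,0,-0.36],[0.088,0.14,-0.01,0,-0.48],[0.088,0.175,-0.013,0,-0.6]]]'
cat > st.py <<'E'
from h import *
import sys
# usage: st.py x y z yaw_deg -> shift in tool axes
s=readout.get_state();M=R.from_rotvec(s['ee_rot']).as_matrix();t=np.array(s['tcp_pos']);yaw=np.degrees(np.arctan2(M[1,0],M[0,0]))
g=[float(v) for v in sys.argv[1:5]]
print('t',round(s['time_s'],2),'tcp',t.round(4),'yaw',yaw.round(2),'F',np.array(s['wrist_force']).round(1),'w',round(s['gripper_width'],4),'q7',round(s['q'][6],2))
print('shift',(M.T@(np.array(g[:3])-t)).round(4),'turn',np.radians(-((g[3]-yaw+180)%360-180)).round(4))
E
python3 st.py .4776 -.345 .253 144.4
```

```text
time_s: 1.13
tcp_pos: [0.3978, -0.4187, 0.2529]
ee_rot: [2.545, 1.841, -0.0]
wrist_force: [0.7, 0.2, 0.5]
gripper_width: 0.0881
grasp_force: 0.0
t 1.13 tcp [ 0.3978 -0.4187  0.2529] yaw 71.74 F [0.7 0.2 0.5] w 0.0881 q7 0.29
shift [ 0.095   0.0527 -0.0002] turn -1.2682
```

```bash

python3 shift.py '[[[0.088,0,0,0,-0.12],[0.088,0,0,0,-0.24],[0.088,0,0,0,-0.36],[0.088,0,0,0,-0.48],[0.088,0,0,0,-0.6]]]' >/dev/null
python3 st.py .4776 -.345 .253 144.4
```

```text
t 1.55 tcp [ 0.3967 -0.4198  0.2526] yaw 106.14 F [-0.1 -1.   0.1] w 0.0877 q7 0.84
shift [ 0.0493  0.0985 -0.0004] turn -0.6678
```

```bash

python3 shift.py '[[[0.088,0.01,0.02,0,-0.12],[0.088,0.02,0.04,0,-0.24],[0.088,0.03,0.06,0,-0.36],[0.088,0.04,0.08,0,-0.48],[0.088,0.049,0.098,0,-0.6]]]' >/dev/null
python3 shift.py '[[[0.088,0,0,0,-0.06],[0.088,0,0,0,-0.06],[0.088,0,0,0,-0.06]]]' >/dev/null
python3 st.py .4776 -.345 .253 144.4
python3 -c "from h import *; snap('wrist','w1.png')"
```

```text
t 2.22 tcp [ 0.4774 -0.3462  0.2525] yaw 143.49 F [-0.6 -0.1 -0.4] w 0.088 q7 1.23
shift [ 0.0005  0.0011 -0.0005] turn -0.0159
```

View pics/w1.png

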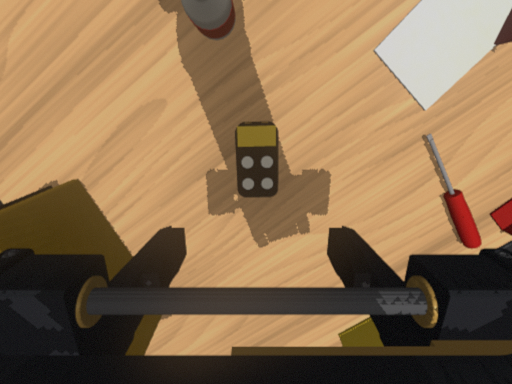

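The wrist view shows the sled at (257,160), yellow band at the top (257,136), and lenses at (247–268, 162–184). It lines up with the tool x axis.

```bash
cat > sl.py <<'E'
from h import *
def sled(p,roi,z=.036):
    H=hsv(p);h,s,v=H[...,0],H[...,1],H[...,2]
    m=np.zeros(h.shape,bool);x0,y0,x1,y1=roi;m[y0:y1,x0:x1]=1
    Y=blobs(m&(h>20)&(h<35)&(s>140)&(v>70),5)[0]
    W=sorted(blobs(m&(s<60)&(v>100),8),key=cv2.contourArea)[-4:]
    return cen(Y),np.array([cen(w) for w in W]),Y
E
python3 - <<'E'
from sl import *
p=snap('wrist');y,W,Y=sled(p,(225,110,290,205));print(y,W.round(1).tolist())
P=lambda u:plane(p,u,.036)[:,:2]
t=snap('top');yt,Wt,_=sled(t,(380,165,440,225))
print('heights',tri(p,y,t,yt),tri(p,W.mean(0),t,Wt.mean(0)))
yy=P(y)[0];ww=P(W).mean(0);u=yy-ww;L=np.linalg.norm(u);u/=L;print(yy,ww,L,np.degrees(np.arctan2(u[1],u[0])))
q=(P(Y[:,0])-ww);n=np.array([-u[1],u[0]]);print('band along',(q@u).min(),(q@u).max(),'lat',(q@n).min(),(q@n).max());print('lens',(P(W)-ww)@np.c_[u,n])
H=hsv(p);k=(H[...,2]<50);k[:, :225]=0;k[:,290:]=0;k[:110]=0;k[205:]=0
q=P(cv2.findNonZero(k.astype(np.uint8))[:,0])-ww;print('black along',np.percentile(q@u,[.5,99.5]),'lat',np.percentile(q@n,[.5,99.5]))
# tail edge profile
print(H[150:205,257,2].tolist())
# letter from wrist: tongue corners
w=blobs((H[...,1]<50)&(H[...,2]>150)&(np.arange(512)>360)&(np.arange(384)[:,None]<115))[0]
a=cv2.approxPolyDP(w,3,True)[:,0];print(np.c_[a,plane(p,a,.004)].round(3).tolist())
E
```

```text
[256.46641156 135.76445578] [[248.0, 183.5], [267.0, 183.1], [247.4, 161.9], [267.0, 161.5]]
heights (array([ 0.44542408, -0.32237883,  0.0374374 ]), np.float64(0.0013663223027944574)) (array([ 0.48564774, -0.3508071 ,  0.03690962]), np.float64(0.0014415251583178351))
[ 0.44488573 -0.32238085] [ 0.48532379 -0.35075615] 0.04940034486352944 144.94273870690088
band along 0.03556215456684652 0.06307306644668251 lat -0.025354533546037523 0.025826557184034094
lens [[-0.0150812   0.01317443]
 [-0.01510457 -0.01294778]
 [ 0.01513388  0.01298234]
 [ 0.01505189 -0.01320899]]
black along [-0.03247637  0.03371106] lat [-0.02529037  0.02579519]
[50, 50, 50, 49, 49, 51, 49, 50, 48, 49, 50, 48, 48, 49, 48, 47, 47, 47, 46, 47, 48, 50, 48, 47, 46, 48, 46, 47, 49, 49, 47, 49, 47, 47, 47, 47, 45, 47, 46, 50, 49, 50, 46, 47, 48, 48, 58, 92, 119, 119, 121, 121, 124, 123, 125]
[[511.0, 0.0, 0.501, 0.023, 0.004], [421.0, 0.0, 0.436, -0.065, 0.004], [375.0, 51.0, 0.452, -0.138, 0.004], [426.0, 109.0, 0.557, -0.116, 0.004], [495.0, 45.0, 0.537, -0.011, 0.004]]
```

```bash
python3 st.py .473 -.342 .021 144.9
```

```text
t 2.37 tcp [ 0.4771 -0.3464  0.2526] yaw 143.49 F [ 0.3  0.2 -1.1] w 0.0881 q7 1.23
shift [0.0059 0.0013 0.2316] turn -0.0246
```

```bash

python3 shift.py '[[[0.088,0.006,0.001,0.035,-0.025],[0.088,0.006,0.001,0.07,-0.025],[0.088,0.006,0.001,0.105,-0.025],[0.088,0.006,0.001,0.135,-0.025],[0.088,0.006,0.001,0.15,-0.025]]]'>/dev/null
python3 shift.py '[[[0.088,0,0,0.02,0],[0.088,0,0,0.045,0],[0.088,0,0,0.07,0],[0.088,0,0,0.08,0],[0.088,0,0,0.081,0]]]' >/dev/null
python3 st.py .473 -.342 .021 144.9
python3 shift.py '[[[0.04,0,0,0,0],[0.04,0,0,0,0],[0.04,0,0,0,0],[0.04,0,0,0,0],[0.04,0,0,0,0]]]'
python3 shift.py '[[[0.04,0,0,0,0],[0.04,0,0,0,0],[0.04,0,0,0,0],[0.04,0,0,0,0],[0.04,0,0,0,0]]]'
```

```text
t 3.2 tcp [ 0.4719 -0.3407  0.0197] yaw 145.04 F [-0.5  0.4 -0.1] w 0.088 q7 1.08
shift [-0.0016 -0.0005 -0.0013] turn 0.0025
time_s: 3.62
tcp_pos: [0.474, -0.3417, 0.0227]
ee_rot: [0.942, 2.996, -0.002]
wrist_force: [-1.8, -3.7, 1.9]
gripper_width: 0.0566
grasp_force: 1.5
time_s: 4.03
tcp_pos: [0.474, -0.3418, 0.0227]
ee_rot: [0.942, 2.996, -0.002]
wrist_force: [-2.0, -1.5, 7.1]
gripper_width: 0.0557
grasp_force: 30.0
```

```bash

python3 shift.py '[[[0.04,0,0,-0.015,0],[0.04,0,0,-0.045,0],[0.04,0,0,-0.08,0],[0.04,0,0,-0.11,0],[0.04,0,0,-0.13,0]]]'>/dev/null
python3 st.py .505 -.127 .18 101
```

```text
t 4.45 tcp [ 0.4744 -0.3409  0.1551] yaw 145.15 F [ 1.3 -1.9 -3.7] w 0.0555 q7 1.18
shift [ 0.097  0.193 -0.025] turn 0.7705
```

```bash

python3 shift.py '[[[0.04,0.014,0.028,-0.005,0.1],[0.04,0.03,0.06,-0.01,0.2],[0.04,0.046,0.092,-0.015,0.3],[0.04,0.062,0.124,-0.02,0.4],[0.04,0.076,0.152,-0.025,0.5]]]'>/dev/null
python3 st.py .505 -.127 .18 101
```

```text
t 4.87 tcp [ 0.4977 -0.1698  0.1774] yaw 116.27 F [ 0.5  0.3 -3.7] w 0.0561 q7 0.44
shift [ 0.0352  0.0255 -0.0025] turn 0.2664
```

```bash

python3 shift.py '[[[0.04,0.012,0.008,0,0.1],[0.04,0.024,0.017,0,0.2],[0.04,0.035,0.025,0,0.26],[0.04,0.035,0.025,0,0.26],[0.04,0.035,0.025,0,0.26]]]'>/dev/null
python3 st.py .505 -.127 .18 101
python3 - <<'E'
from h import *
p=snap('wrist','w2.png');t=snap('top')
H=hsv(p);h,s,v=H[...,0],H[...,1],H[...,2]
r=blobs(((h<8)|(h>172))&(s>140)&(v>40),100)
for c in r: a=cv2.approxPolyDP(c,2.5,True)[:,0];print('red',cv2.contourArea(c),np.c_[a,plane(p,a,.045)].round(3)[:,:4].tolist())
for c in blobs((s<50)&(v>130),200): a=cv2.approxPolyDP(c,2.5,True)[:,0];print('white',cv2.contourArea(c),np.c_[a,plane(p,a,.004)].round(3)[:,:4].tolist())
E
```

```text
t 5.28 tcp [ 0.5047 -0.1296  0.177 ] yaw 101.8 F [ 0.5 -0.2 -3.9] w 0.056 q7 0.14
shift [ 0.0025  0.0008 -0.003 ] turn 0.014
red 2919.0 [[511.0, 67.0, 0.708, 0.028], [468.0, 195.0, 0.725, -0.095], [498.0, 197.0, 0.758, -0.091], [511.0, 202.0, 0.774, -0.093]]
red 1492.0 [[399.0, 210.0, 0.661, -0.126], [404.0, 214.0, 0.668, -0.13], [401.0, 219.0, 0.667, -0.136], [397.0, 218.0, 0.662, -0.136], [402.0, 225.0, 0.67, -0.142], [464.0, 244.0, 0.747, -0.15], [476.0, 244.0, 0.761, -0.147], [481.0, 238.0, 0.763, -0.139], [480.0, 232.0, 0.758, -0.133], [469.0, 225.0, 0.742, -0.127], [410.0, 208.0, 0.671, -0.122]]
red 593.5 [[92.0, 252.0, 0.338, -0.247], [86.0, 245.0, 0.331, -0.239], [69.0, 240.0, 0.312, -0.237], [38.0, 259.0, 0.277, -0.269], [54.0, 258.0, 0.295, -0.264], [66.0, 265.0, 0.308, -0.271], [78.0, 254.0, 0.322, -0.253]]
red 339.5 [[220.0, 0.0, 0.44, 0.025], [215.0, 0.0, 0.436, 0.024], [216.0, 23.0, 0.44, 0.007], [198.0, 65.0, 0.429, -0.029], [202.0, 69.0, 0.433, -0.032], [221.0, 23.0, 0.444, 0.008]]
red 294.5 [[300.0, 0.0, 0.507, 0.039], [298.0, 25.0, 0.51, 0.02], [317.0, 70.0, 0.536, 
[... 284 characters left out ...]
, [289.0, 158.0, 0.537, -0.103], [303.0, 169.0, 0.557, -0.112], [310.0, 75.0, 0.537, -0.011], [305.0, 71.0, 0.531, -0.009], [291.0, 35.0, 0.508, 0.021], [293.0, 0.0, 0.503, 0.051]]
white 538.5 [[218.0, 262.0, 0.479, -0.259], [217.0, 272.0, 0.48, -0.275], [227.0, 280.0, 0.496, -0.284], [239.0, 279.0, 0.512, -0.279], [244.0, 274.0, 0.517, -0.27], [244.0, 263.0, 0.513, -0.253], [236.0, 257.0, 0.501, -0.246], [228.0, 256.0, 0.491, -0.247]]
white 538.0 [[291.0, 259.0, 0.573, -0.234], [284.0, 256.0, 0.563, -0.232], [274.0, 258.0, 0.551, -0.237], [267.0, 266.0, 0.544, -0.251], [268.0, 274.0, 0.548, -0.263], [276.0, 280.0, 0.561, -0.271], [289.0, 279.0, 0.578, -0.265], [295.0, 272.0, 0.583, -0.253]]
```

View pics/w2.png

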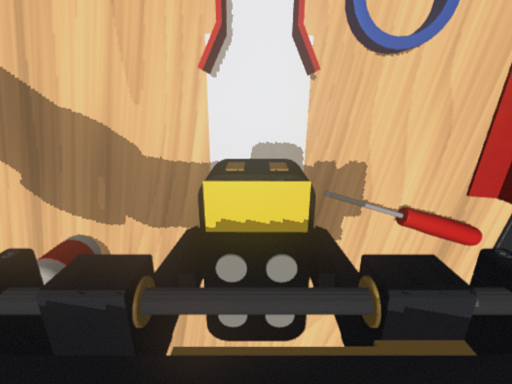

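The wrist view shows the sled held straight with its yellow end towards the mouth. The mouth walls are at (221,23) and (298,25), the wing tips at (200,67) and (318,68), and the tongue edges run from (207,73) to (211,169) and (310,75) to (303,169). From this I get letter yaw 11.0° and origin (0.4597, 0.1031).

```bash

python3 shift.py '[[[0.04,0.02,0,0,0.01],[0.04,0.045,0,0,0.014],[0.04,0.06,0,0,0.014],[0.04,0.065,0,0,0.014],[0.04,0.065,0,0,0.014]]]'>/dev/null
python3 st.py .4921 -.0638 .027 101
```

```text
t 5.8 tcp [ 0.4917 -0.0665  0.1767] yaw 100.87 F [-0.1  0.4 -2.8] w 0.0559 q7 0.0
shift [0.0026 0.0009 0.1497] turn -0.0023
```

```bash

python3 shift.py '[[[0.04,0.002,0.001,0.03,0],[0.04,0.002,0.001,0.065,0],[0.04,0.002,0.001,0.1,0],[0.04,0.002,0.001,0.125,0],[0.04,0.002,0.001,0.135,0]]]'>/dev/null
python3 shift.py '[[[0.04,0,0,0.003,0],[0.04,0,0,0.006,0],[0.04,0,0,0.009,0],[0.04,0,0,0.009,0]]]' >/dev/null
python3 st.py .4921 -.0638 .0267 101
```

```text
t 6.55 tcp [ 0.4936 -0.065   0.0336] yaw 100.75 F [ 0.1  0.3 -3.4] w 0.0556 q7 -0.15
shift [ 0.0014 -0.0013  0.0069] turn -0.0044
```

```bash

python3 shift.py '[[[0.04,0.001,-0.001,0.002,-0.004],[0.04,0.001,-0.001,0.004,-0.004],[0.04,0.001,-0.001,0.006,-0.004],[0.04,0.001,-0.001,0.006,-0.004]]]' >/dev/null
python3 st.py .4921 -.0638 .0267 101
```

```text
t 6.88 tcp [ 0.4915 -0.0637  0.0267] yaw 101.01 F [ 0.2 -0.3 -4.3] w 0.056 q7 -0.16
shift [-0.0002  0.0006  0.    ] turn 0.0002
```

```bash

python3 shift.py '[[[0.04,0,0,0.001,0],[0.04,0,0,0.001,0],[0.04,0,0,0.001,0]]]' >/dev/null; python3 st.py .4921 -.0638 .0267 101
python3 shift.py '[[[0.04,0,0,0.001,0],[0.04,0,0,0.001,0],[0.04,0,0,0.001,0]]]' >/dev/null; python3 st.py .4921 -.0638 .0267 101
```

```text
t 7.13 tcp [ 0.4915 -0.0638  0.0266] yaw 101.0 F [-2.8 -0.4  9.7] w 0.0555 q7 -0.16
shift [-0.0001  0.0006 -0.0001] turn 0.0001
t 7.38 tcp [ 0.4915 -0.0637  0.0265] yaw 101.01 F [-7.2  0.5 23.1] w 0.0559 q7 -0.16
shift [-0.0002  0.0006 -0.0002] turn 0.0002
```

Contact with the tongue. I'll release, raise the arm and back off behind the tail.

```bash

python3 shift.py '[[[0.075,0,0,-0.001,0],[0.08,0,0,-0.001,0],[0.08,0,0,-0.001,0],[0.08,0,0,-0.001,0],[0.08,0,0,-0.001,0]]]' 
python3 shift.py '[[[0.08,0,0,-0.02,0],[0.08,0,0,-0.05,0],[0.08,0,0,-0.085,0],[0.08,0,0,-0.115,0],[0.08,0,0,-0.13,0]]]' >/dev/null
python3 shift.py '[[[0.0,-0.02,0,0,0],[0.0,-0.05,0,0,0],[0.0,-0.08,0,0,0],[0.0,-0.095,0,0,0],[0.0,-0.1,0,0,0]]]' >/dev/null
python3 st.py .4921 -.0638 .0267 101
python3 - <<'E'
from sl import *
p=snap('wrist','w3.png');snap('top','t3.png')
E
```

```text
time_s: 7.8
tcp_pos: [0.4915, -0.0638, 0.0256]
ee_rot: [-1.998, -2.424, 0.0]
wrist_force: [0.4, 0.3, 0.5]
gripper_width: 0.0799
grasp_force: 0.0
t 8.63 tcp [ 0.5105 -0.1654  0.1555] yaw 100.74 F [-0.9  0.9  0.3] w 0.0487 q7 0.17
shift [0.1034 0.0009 0.1286] turn -0.0045
```

View pics/w3.png

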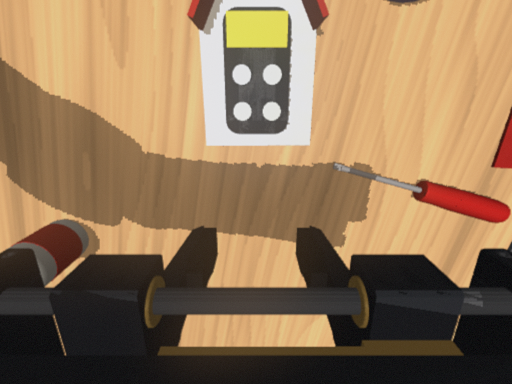

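The wrist view shows the sled lying flat on the tongue, at (257,70), straight, with its yellow end (257,28) towards the mouth. Next I measure it in the letter frame.

```bash
cat >> sl.py <<'E'
O=np.array([.4597,.1031]);a=np.radians(11.);X=np.array([np.cos(a),np.sin(a)]);Yv=np.array([-X[1],X[0]])
def tol(q): q=np.atleast_2d(q)[:,:2]-O; return np.c_[q@X,q@Yv]
def tow(x,y): return O+x*X+y*Yv
def pose(p,roi,z=.040):
    y,W,_=sled(p,roi); yy=tol(plane(p,y,z))[0];ww=tol(plane(p,W,z)).mean(0);u=yy-ww;L=np.linalg.norm(u);u/=L
    return ww+.015*u, np.degrees(np.arctan2(u[1],u[0])), L
E
python3 - <<'E'
from sl import *
p=snap('wrist');print(pose(p,(220,0,295,140)))
for y in(-.260,-.240):print(tow(0,y))
E
python3 st.py .5093 -.1521 .155 101
```

```text
(array([-0.0011692 , -0.14688952]), np.float64(90.69595345258104), np.float64(0.027328578056109436))
[ 0.50931034 -0.15212307]
[ 0.50549416 -0.13249052]
t 8.78 tcp [ 0.5103 -0.1609  0.1554] yaw 101.02 F [-0.2  0.2  0.4] w 0.0366 q7 0.16
shift [0.0088 0.0007 0.0005] turn 0.0004
```

```bash
python3 - <<'E'
from sl import *
import cv2
p=cv2.imread;q=snap('wrist')
print(pose(q,(229,10,286,128)))
E
```

```text
(array([-0.0013828 , -0.16906469]), np.float64(89.35930990307408), np.float64(0.04942865628791369))
```

```bash

cat > pl.py <<'E'
# sled-centre path in the letter frame by arc progress s (m, 0 at y=-169 mm); pusher sits B behind the centre
from sl import *
import sys
B=.059
def path(s):
    A=.169; th=np.clip((s-A)/.101,0,np.pi/2); k=np.sin(2*th); r=.103-.003*k; d=.005*k
    c=np.array([.103-r*np.cos(th),r*np.sin(th)])
    c=c+[0,min(s-A,0)]+np.array([max(s-A-.101*np.pi/2,0),0])
    f=np.array([np.sin(th),np.cos(th)]); rt=np.array([f[1],-f[0]])
    return c-B*f+d*rt, 101-np.degrees(th)
if __name__=='__main__':
    s=readout.get_state();M=R.from_rotvec(s['ee_rot']).as_matrix();t=np.array(s['tcp_pos']);yaw=np.degrees(np.arctan2(M[1,0],M[0,0]))
    print('t',round(s['time_s'],2),'letter',(tol(t)[0]*1e3).round(1),'z',t[2].round(4),'head',round(101-yaw,1),'F',np.array(s['wrist_force']).round(1),'w',round(s['gripper_width'],3))
    for a in sys.argv[1:]:
        g,h=path(float(a)/1e3); d=M.T@(np.r_[tow(*g),.026]-t)
        print(a,d.round(4),'turn',np.radians(yaw-h).round(3))
E
python3 shift.py '[[[0,0.003,0,0.03,0],[0,0.006,0,0.06,0],[0,0.009,0,0.09,0],[0,0.009,0,0.115,0],[0,0.009,0,0.125,0]]]' >/dev/null
python3 shift.py '[[[0,0,0,0.003,0],[0,0,0,0.004,0],[0,0,0,0.004,0]]]'
python3 pl.py -20 0 40 80 120 140 169
```

```text
time_s: 9.5
tcp_pos: [0.5097, -0.1528, 0.0277]
ee_rot: [1.997, 2.424, 0.001]
wrist_force: [0.6, 1.3, 0.3]
gripper_width: 0.0004
grasp_force: 0.0
t 9.5 letter [   0.3 -260.7] z 0.0277 head -0.0 F [0.6 1.3 0.3] w 0.0
-20 [ 0.0127 -0.0003  0.0017] turn 0.001
0 [ 0.0327 -0.0003  0.0017] turn 0.001
40 [ 0.0727 -0.0002  0.0017] turn 0.001
80 [ 0.1127 -0.0002  0.0017] turn 0.001
120 [ 0.1527 -0.0002  0.0017] turn 0.001
140 [ 0.1727 -0.0002  0.0017] turn 0.001
169 [ 2.017e-01 -2.000e-04  1.600e-03] turn 0.001
```

```bash

python3 shift.py '[[[0,0.01,0,0.001,0],[0,0.018,0,0.001,0],[0,0.024,0,0.001,0],[0,0.028,0,0.001,0],[0,0.032,0,0.001,0]]]' | grep force
python3 shift.py '[[[0,0.006,0,0,0],[0,0.014,0,0,0],[0,0.022,0,0,0],[0,0.03,0,0,0],[0,0.038,0,0,0]]]' | grep force
python3 shift.py '[[[0,0.008,0,0,0],[0,0.016,0,0,0],[0,0.024,0,0,0],[0,0.032,0,0,0],[0,0.04,0,0,0]]]' | grep force
python3 shift.py '[[[0,0.008,0,0,0],[0,0.016,0,0,0],[0,0.024,0,0,0],[0,0.03,0,0,0],[0,0.03,0,0,0]]]' | grep force
python3 pl.py 140 155 170
```

```text
wrist_force: [-0.1, -2.9, 2.4]
grasp_force: 1.7
wrist_force: [1.7, -3.2, 3.4]
grasp_force: 1.8
wrist_force: [0.5, -3.6, 2.7]
grasp_force: 1.9
wrist_force: [-0.2, 0.8, 0.7]
grasp_force: 0.0
t 11.17 letter [  -0.8 -118.5] z 0.0256 head -0.1 F [-0.2  0.8  0.7] w 0.001
140 [ 0.0305  0.0009 -0.0004] turn 0.002
155 [ 0.0455  0.0009 -0.0003] turn 0.002
170 [ 0.0606  0.0005 -0.0003] turn 0.012
```

```bash

python3 shift.py '[[[0,0.008,0.001,0,0],[0,0.016,0.001,0,0],[0,0.024,0.001,0,0],[0,0.03,0.001,0,0],[0,0.03,0.001,0,0]]]' | grep force
python3 pl.py 155 170 185 200
python3 -c "
from h import *
p=snap('top');w=snap('wrist')
cv2.imwrite('pics/c4.png',np.hstack([cv2.resize(p['pixels'][90:230,150:340],None,fx=2,fy=2)[:280,:,::-1],w['pixels'][:280,:400,::-1]]))"
```

```text
wrist_force: [-0.2, -0.9, 0.2]
grasp_force: 0.0
t 11.58 letter [  0.2 -88.4] z 0.0256 head -0.2 F [-0.2 -0.9  0.2] w 0.0
155 [ 0.0154 -0.0002 -0.0004] turn 0.003
170 [ 0.0304 -0.0006 -0.0004] turn 0.013
185 [ 0.046  -0.0056 -0.0003] turn 0.161
200 [ 0.0619 -0.0087 -0.0003] turn 0.31
```

View pics/c4.png

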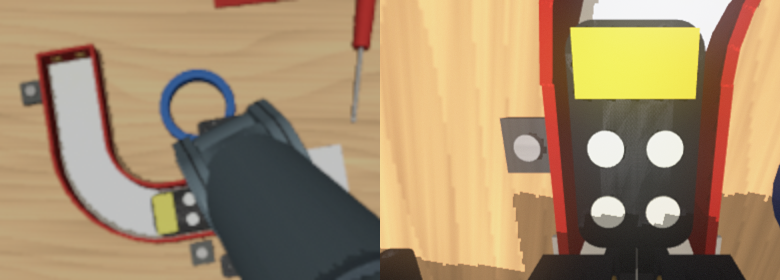

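The sled is in leg 1, straight and centred: wrist crop lenses at (605–665, 148–212), yellow band (635,62). The pusher is behind its tail. Now the bend, checking heading as I go.

```bash

cat > tr.py <<'E'
from pl import *
def track():
    p=snap('wrist');H=hsv(p);h,s,v=H[...,0],H[...,1],H[...,2]
    circ=[c for c in blobs((s<60)&(v>110),150) if cv2.contourArea(c)<2500 and cv2.contourArea(c)/(np.pi*cv2.minEnclosingCircle(c)[1]**2)>.6 and 150<cen(c)[0]<360]
    Y=blobs((h>20)&(h<36)&(s>120)&(v>70)&(np.arange(384)[:,None]<200),300)
    ctr=[tol(plane(p,cen(c),.040))[0]*1e3 for c in circ]; y=tol(plane(p,cen(Y[0]),.040))[0]*1e3 if Y else None
    print('lens',np.round(ctr,1).tolist(),'yel',None if y is None else y.round(1))
    if y is not None and len(ctr)==4:
        w=np.mean(ctr,0);u=y-w;u/=np.linalg.norm(u);c=w+15*u;print('SLED c',c.round(1),'head',np.degrees(np.arctan2(u[0],u[1])).round(1),'tail',(c-50*u).round(1),'nose',(c+50*u).round(1))
track()
E
python3 tr.py
python3 shift.py '[[[0,0.007,0,0,0],[0,0.014,0,0,0],[0,0.021,0,0,0],[0,0.027,0,0,0.003],[0,0.03,0,0,0.01]]]' | grep force
python3 pl.py 170 177 184 191 198; python3 tr.py
```

```text
lens [[-0.1, -131.8], [12.1, -26.8], [-14.4, -26.9], [12.2, -57.3], [-14.3, -57.3]] yel [-1.3  8.2]
wrist_force: [1.0, -1.7, -0.7]
grasp_force: 1.2
t 12.15 letter [  0.5 -59.6] z 0.0257 head 0.5 F [ 1.  -1.7 -0.7] w 0.001
170 [ 0.0017 -0.001  -0.0003] turn 0.001
177 [ 0.0088 -0.0037 -0.0002] turn 0.07
184 [ 0.0161 -0.006  -0.0002] turn 0.139
191 [ 0.0235 -0.0078 -0.0002] turn 0.208
198 [ 0.0309 -0.0092 -0.0002] turn 0.278
lens [[-0.3, -101.6], [13.8, 1.3], [-12.7, 1.9], [13.1, -29.2], [-13.3, -28.6], [-49.4, -21.8]] yel [ 1.2 36.6]
```

```bash

sed -i 's/^    print(.lens.*/    ctr=[c for c in ctr if y is not None and np.linalg.norm(c-y)<72]\n    print(len(ctr))/' tr.py
python3 shift.py '[[[0,0.005,-0.002,0,0.035],[0,0.009,-0.004,0,0.07],[0,0.016,-0.006,0,0.14],[0,0.023,-0.008,0,0.21],[0,0.023,-0.008,0,0.21]]]' | grep force
python3 pl.py 191 198 205 212 219; python3 tr.py
```

```text
wrist_force: [-0.4, -0.3, 0.3]
grasp_force: 0.0
t 12.62 letter [ -7.9 -36.2] z 0.0258 head 12.6 F [-0.4 -0.3  0.3] w 0.0
191 [ 0.0003  0.0008 -0.0002] turn -0.003
198 [ 0.0073 -0.0021 -0.0002] turn 0.067
205 [ 0.0144 -0.0046 -0.0002] turn 0.136
212 [ 0.0216 -0.0067 -0.0002] turn 0.205
219 [ 0.0289 -0.0084 -0.0002] turn 0.274
4
SLED c [ 4.3 23.4] head 12.8 tail [ -6.7 -25.4] nose [15.4 72.2]
```

```bash

python3 shift.py '[[[0,0.0035,-0.001,0,0.035],[0,0.007,-0.002,0,0.07],[0,0.014,-0.004,0,0.14],[0,0.022,-0.006,0,0.21],[0,0.022,-0.006,0,0.21]]]' | grep force
python3 pl.py 212 219 226 233 240; python3 tr.py
```

```text
wrist_force: [-0.8, 0.8, -1.1]
grasp_force: 0.0
t 13.08 letter [ -8.5 -13.9] z 0.0257 head 24.6 F [-0.8  0.8 -1.1] w 0.0
212 [-0.0003 -0.0012 -0.0003] turn -0.003
219 [ 0.0065 -0.0044 -0.0003] turn 0.066
226 [ 0.0135 -0.0072 -0.0003] turn 0.135
233 [ 0.0206 -0.0097 -0.0003] turn 0.205
240 [ 0.028  -0.0119 -0.0003] turn 0.274
4
SLED c [13.  43.4] head 22.2 tail [-5.9 -2.9] nose [31.9 89.7]
```

```bash

python3 shift.py '[[[0,0.003,-0.002,0,0.03],[0,0.007,-0.004,0,0.06],[0,0.014,-0.006,0,0.12],[0,0.021,-0.009,0,0.19],[0,0.021,-0.009,0,0.19]]]' | grep force
python3 pl.py 233 240 247 254 261; python3 tr.py
```

```text
wrist_force: [-0.2, -0.4, -0.8]
grasp_force: 0.0
t 13.55 letter [-7.9  8.6] z 0.0257 head 35.4 F [-0.2 -0.4 -0.8] w 0.0
233 [-0.0003 -0.0009 -0.0003] turn 0.016
240 [ 0.0065 -0.0044 -0.0003] turn 0.085
247 [ 0.0135 -0.0076 -0.0003] turn 0.154
254 [ 0.0208 -0.0104 -0.0003] turn 0.224
261 [ 0.0283 -0.0129 -0.0003] turn 0.293
4
SLED c [23.7 60.6] head 33.4 tail [-3.8 18.9] nose [ 51.3 102.3]
```

```bash

python3 shift.py '[[[0,0.003,-0.002,0,0.04],[0,0.007,-0.004,0,0.08],[0,0.014,-0.007,0,0.15],[0,0.021,-0.01,0,0.21],[0,0.021,-0.01,0,0.21]]]' | grep force
python3 pl.py 254 261 268 275 282; python3 tr.py
```

```text
wrist_force: [0.4, -0.4, 0.5]
grasp_force: 0.0
t 14.02 letter [-3.7 31.4] z 0.0256 head 47.4 F [ 0.4 -0.4  0.5] w 0.0
254 [-0.0003 -0.0006 -0.0004] turn 0.014
261 [ 0.0065 -0.0045 -0.0003] turn 0.084
268 [ 0.0136 -0.0082 -0.0003] turn 0.153
275 [ 0.021  -0.0114 -0.0003] turn 0.222
282 [ 0.0286 -0.0143 -0.0003] turn 0.292
4
SLED c [37.4 75.7] head 45.7 tail [ 1.6 40.8] nose [ 73.2 110.6]
```

```bash

python3 shift.py '[[[0,0.003,-0.002,0,0.04],[0,0.007,-0.004,0,0.08],[0,0.014,-0.008,0,0.15],[0,0.021,-0.011,0,0.22],[0,0.021,-0.011,0,0.22]]]' | grep force
python3 pl.py 275 282 289 296 303; python3 tr.py
```

```text
wrist_force: [0.3, -0.6, 0.1]
grasp_force: 0.0
t 14.48 letter [ 4.5 53.6] z 0.0257 head 60.0 F [ 0.3 -0.6  0.1] w 0.0
275 [-0.0003 -0.0006 -0.0003] turn 0.002
282 [ 0.0065 -0.005  -0.0003] turn 0.071
289 [ 0.0137 -0.0091 -0.0003] turn 0.141
296 [ 0.0213 -0.0128 -0.0003] turn 0.21
303 [ 0.0291 -0.016  -0.0003] turn 0.279
4
SLED c [53.8 88.1] head 58.8 tail [11.1 62.2] nose [ 96.6 114. ]
```

```bash

python3 shift.py '[[[0,0.003,-0.002,0,0.035],[0,0.007,-0.005,0,0.07],[0,0.014,-0.009,0,0.14],[0,0.021,-0.013,0,0.2],[0,0.021,-0.013,0,0.2]]]' | grep force
python3 pl.py 296 303 310 317 324; python3 tr.py
```

```text
wrist_force: [-0.1, -0.3, -0.2]
grasp_force: 0.0
t 14.95 letter [16.2 75.1] z 0.0256 head 71.5 F [-0.1 -0.3 -0.2] w 0.0
296 [ 0.0005 -0.0001 -0.0004] turn 0.01
303 [ 0.0075 -0.0048 -0.0004] turn 0.08
310 [ 0.015  -0.0091 -0.0004] turn 0.149
317 [ 0.0228 -0.0129 -0.0004] turn 0.218
324 [ 0.0309 -0.0161 -0.0004] turn 0.287
4
SLED c [72. 97.] head 73.3 tail [24.1 82.7] nose [119.9 111.4]
```

```bash

python3 shift.py '[[[0,0.003,-0.002,0,0.04],[0,0.007,-0.005,0,0.08],[0,0.015,-0.009,0,0.15],[0,0.022,-0.013,0,0.22],[0,0.022,-0.013,0,0.22]]]' | grep force
python3 pl.py 317 324 331 345 360; python3 tr.py
```

```text
wrist_force: [1.0, -2.7, 0.6]
grasp_force: 1.6
t 15.42 letter [33.5 92.8] z 0.0256 head 84.2 F [ 1.  -2.7  0.6] w 0.0
317 [ 0.0004 -0.0017 -0.0004] turn -0.004
324 [ 0.0076 -0.0066 -0.0004] turn 0.066
331 [ 0.0148 -0.0087 -0.0004] turn 0.102
345 [ 0.0288 -0.0073 -0.0004] turn 0.102
360 [ 0.0437 -0.0057 -0.0004] turn 0.102
4
SLED c [ 92.4 101.1] head 84.8 tail [42.6 96.6] nose [142.2 105.7]
```

```bash

python3 shift.py '[[[0,0.004,-0.004,0,0.04],[0,0.008,-0.007,0,0.08],[0,0.015,-0.008,0,0.1],[0,0.022,-0.008,0,0.1],[0,0.022,-0.008,0,0.1]]]' | grep force
python3 pl.py 350 370 390 400 405; python3 tr.py
```

```text
wrist_force: [0.7, -0.1, 0.2]
grasp_force: 0.0
t 15.88 letter [ 54.9 104. ] z 0.0258 head 89.8 F [ 0.7 -0.1  0.2] w 0.0
350 [ 0.0114  0.0011 -0.0002] turn 0.004
370 [ 0.0314  0.0011 -0.0001] turn 0.004
390 [ 0.0514  0.0012 -0.0001] turn 0.004
400 [ 0.0614  0.0013 -0.0001] turn 0.004
405 [ 0.0664  0.0013 -0.0001] turn 0.004
4
SLED c [114.4 105.1] head 90.1 tail [ 64.4 105.1] nose [164.4 105. ]
```

```bash

python3 shift.py '[[[0,0.006,0,0,0.004],[0,0.013,0.001,0,0.004],[0,0.02,0.001,0,0.004],[0,0.026,0.001,0,0.004],[0,0.03,0.001,0,0.004]]]' | grep force
python3 shift.py '[[[0,0.006,0,0,0],[0,0.012,0,0,0],[0,0.018,0,0,0],[0,0.022,0,0,0],[0,0.024,0,0,0]]]' | grep force
python3 pl.py 390 400 405; python3 tr.py
```

```text
wrist_force: [-3.5, -1.3, 2.5]
grasp_force: 1.8
wrist_force: [-3.7, -0.5, 2.9]
grasp_force: 1.9
t 16.77 letter [108.7 103.1] z 0.0257 head 90.2 F [-3.7 -0.5  2.9] w 0.0
390 [-0.0023  0.0001 -0.0003] turn -0.003
400 [ 0.0077  0.0001 -0.0003] turn -0.003
405 [ 0.0127  0.0001 -0.0003] turn -0.003
4
SLED c [167.8 103.9] head 90.1 tail [117.8 104. ] nose [217.8 103.8]
```

Push the last 10 mm slowly, watching the force.

```bash

python3 shift.py '[[[0,0.002,0,0,0],[0,0.004,0,0,0],[0,0.006,0,0,0],[0,0.007,0,0,0]]]' | grep force
python3 shift.py '[[[0,0.001,0,0,0],[0,0.002,0,0,0]]]' | egrep 'force|pos'
python3 pl.py 400
```

```text
wrist_force: [-3.3, -0.8, 1.4]
grasp_force: 1.4
tcp_pos: [0.5545, 0.2266, 0.0257]
wrist_force: [-2.9, -0.7, 1.8]
grasp_force: 1.6
t 17.32 letter [116.6 103.2] z 0.0257 head 90.2 F [-2.9 -0.7  1.8] w 0.0
400 [-0.0003  0.0002 -0.0003] turn -0.003
```

```bash

python3 shift.py '[[[0,0.001,0,0,0],[0,0.001,0,0,0]]]' | egrep 'wrist_force'
python3 pl.py 400;python3 tr.py
```

```text
wrist_force: [-2.1, -0.8, 0.4]
t 17.48 letter [118.1 103.2] z 0.0257 head 90.2 F [-2.1 -0.8  0.4] w 0.0
400 [-0.0018  0.0002 -0.0003] turn -0.003
4
SLED c [177.3 104. ] head 90.0 tail [127.3 104. ] nose [227.3 104. ]
```

```bash

for i in 1; do python3 shift.py '[[[0,0.001,0,0,0],[0,0.001,0,0,0]]]' | egrep 'wrist_force|pos'; done
python3 shift.py '[[[0,0.001,0,0,0],[0,0.001,0,0,0]]]' | egrep 'wrist_force|pos'
python3 pl.py 400
```

```text
tcp_pos: [0.556, 0.2269, 0.0256]
wrist_force: [-5.0, 0.1, 3.2]
tcp_pos: [0.556, 0.2269, 0.0255]
wrist_force: [-6.9, -1.4, 5.4]
t 17.87 letter [118.2 103.2] z 0.0255 head 90.2 F [-6.9 -1.4  5.4] w 0.0
400 [-0.0018  0.0002 -0.0005] turn -0.003
```

```bash

python3 shift.py '[[[0,0.001,0,0,0],[0,0.002,0,0,0],[0,0.002,0,0,0]]]' | egrep 'wrist_force|pos'
python3 shift.py '[[[0,-0.006,0,0,0],[0,-0.012,0,0,0],[0,-0.015,0,0,0],[0,-0.015,-0.0,-0.01,0],[0,-0.015,0,-0.03,0]]]' | grep wrist
python3 shift.py '[[[0,0,0,-0.03,0],[0,0,0,-0.07,0],[0,0,0,-0.1,0],[0,0,0,-0.12,0],[0,0,0,-0.12,0]]]' | grep wrist
python3 tr.py; python3 -c "
from h import *
a=snap('wrist');b=snap('scene');cv2.imwrite('pics/f.png',np.hstack([a['pixels'][:,80:430,::-1],cv2.resize(b['pixels'][150:330,180:390],(448,384))[:,:,::-1]]))"
```

```text
tcp_pos: [0.556, 0.227, 0.0252]
wrist_force: [-12.2, -2.6, 9.6]
wrist_force: [1.4, 0.0, 0.3]
wrist_force: [0.3, 0.6, -0.3]
4
SLED c [177.7 104. ] head 90.1 tail [127.7 104.2] nose [227.7 103.9]
```

View pics/f.png

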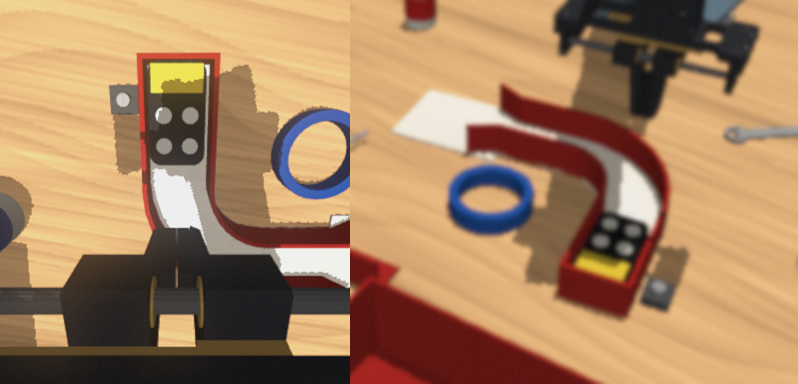

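The sled sits flat against the closed end: yellow band at (178,78) in the wrist view and (603,265) in the scene view. The gripper is clear and the other things haven't moved, so I'm handing in.

```bash
python3 -c "from bench import arm, eyes, readout, job_done; print(job_done())"
```

```text
the job is handed in; nothing more can be done
None
```

The sled was laid on the tongue and released, then pushed gently round the bend until its contact end was home against the closed end (nose measured at 227.7 of 228 mm, about 12 N final push); the gripper was clear and the job handed in at about 19 s, with no verdict returned.

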